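Hold the collar on the stirrer shaft's flat

TASK

A colleague wants to tighten the set screw of the collar on the stirrer drive: first pinch the drive's upright shaft across its flat, feeling with the fingers that they are on it, and turn the shaft by it until the flat squarely faces the notched key rest. Then fetch the collar, fit it level over the shaft with its set screw squarely over the flat, press it fully down against the spring washer and keep it there: the program finishes while the gripper still holds the collar and presses it down, with the flat and screw still facing the key rest. Leave the bottle, flask and beaker where they stand.

Things in the scene. Friction and masses are not known exactly. Their poses are not given: they have to be found in the camera images.
- drive: Stirrer drive fixed to the bench, a white box 160 long (x, from -90 to +70) x 120 wide (y) x 62 high. Origin on the bench surface under the shaft's axis; z up; its -x is the front, where the key rest stands. Its yaw differs each time (within 0.35 rad of facing the robot), and it may stand left or right. The steel shaft stands up from it at x = y = 0.
- key_rest (a point): Notch of the aluminium key rest, a small forked post (10 x 26 mm, top 85 mm above the bench) on top of the drive at its front edge, 80 mm from the shaft's axis along the drive's -x, 83 mm above the bench.
- shaft (a joint): Turn of the shaft (rad), 0 when its flat faces the key rest (the drive's -x), growing anticlockwise seen from above. It starts 0.6 to 1.4 off. It turns freely both ways to 2.8 with a friction of about 0.05 N m and stays where it is left.
- shaft_flat: Flat of the D-shaped upright steel shaft (24 mm diameter, top 130 mm above the bench): one face 18 mm wide, 7.5 mm from the axis, along the whole exposed length from the washer to the top. The shaft measures 19.5 mm across the flat, elsewhere up to 24. Origin in the middle of the face, 95 mm above the bench; x points straight out of the flat, z up.
- shaft_top (a point): Centre of the shaft's top end, on the axis, 130 mm above the bench.
- washer (a joint): How far the spring washer is pressed down (m): 0 free, 0.006 on its stop. A brass disc 40 mm in diameter, 5 mm thick, round the foot of the shaft; its top is 80 mm above the bench when free, 74 mm fully down. It pushes back with about 3 N at first, 8 N fully down.
- collar: Loose aluminium shaft collar flat on the bench, bore upright: outside 46, bore 27, height 24 mm, 0.09 kg. Origin: centre of its underside; z up; x points to the brass set screw, whose 13 mm head ends 34 mm from the axis, 12 mm up. Its 10 mm wide tip reaches inside to 9 mm from the axis, so the collar goes down the shaft only with the screw over the flat. It starts within 1 rad of world -x.
- bottle: Amber reagent bottle with a black cap, 66 mm in diameter, 140 mm high, origin under its centre. Leave alone.
- flask: Glass conical flask, 76 mm in diameter at the foot, 110 mm high, origin under its centre. Leave alone.
- beaker: Glass beaker, 70 mm in diameter, 90 mm high, origin under its centre. Leave alone.

How it is judged:
By the outcome, as a careful person would: the job done as asked, in the order asked, and still so for the second after the job is handed in, while the arm keeps its last pose, push and grip.
It also fails if it takes over 62 s, if anything falls off the work surface, if the arm or the gripper's body presses on something with over 40 N, if the wrist force passes 120 N, or if a joint passes its speed limit or range.

ROBOT

A 7-joint arm with a two-finger parallel gripper is mounted at the origin on the work surface. World frame = base frame: x ahead of the robot, y to its left, z up, the work surface at z = 0. Lengths are in mm, angles in rad, forces in N, time in s.
With the tool pointing down it reaches from about 400 to 875 mm from the base axis. Payload 4.4 kg.
Tool frame: the origin (TCP) lies midway between the tips of the shut fingers; the grasp point (between the pads) lies 19 mm behind it (ctrl.grip_point_offset is the distance from the TCP to the grasp point, in mm); z points along the fingers, y is the line along which they close (so a half turn about z gives the same grasp; the last joint's range is limited). The gripper opens to 85 mm and grips with 20 to 120 N. Pads are 22 mm wide; open, the fingers measure 114 mm over their backs; the gripper's body (76 mm by 85 mm) begins 54 mm behind the grasp point. The pads swing forward as they close: fully open they stand 13 mm farther back than shut.
Start: joints at [1.101, 0.628, 0.038, 1.517, -0.027, 0.996, -0.02], TCP at [255.423, -597.726, 231.313] pointing down, gripper open.
Joint ranges: [-3.06, 3.06], [-0.37, 2.12], [-1.25, 1.32], [0.18, 2.47], [-1.1, 4.24], [0.23, 1.98], [-2.94, 2.94]. Speed limits (rad/s): [2.57, 2.57, 3.14, 3.14, 3.14, 3.14, 3.14].

INTERFACE

Orientations are given as [roll, pitch, yaw] about the fixed x, y, z axes, in that order (R = Rz(yaw) Ry(pitch) Rx(roll)).
In Python, from cell import ctrl gives the robot as it stands.
- The arm moves only by the tool nudge_tcp, called by a JSON object that holds its "method" and its "body". Schema: {"type":"object","properties":{"increments":{"type":"array","items":{"type":"object","properties":{"dx":{"type":"number"},"dy":{"type":"number"},"dz":{"type":"number"},"wx":{"type":"number"},"wy":{"type":"number"},"wz":{"type":"number"},"jaw":{"type":"number"}},"additionalProperties":false,"required":["jaw"]},"minItems":1,"maxItems":12},"only":{"type":"string"},"quiet":{"type":"boolean"},"lines":{"type":"string"}},"required":["increments"],"additionalProperties":false}. increments is a list of rows, 1 to 12 of them, each an object with the fields dx, dy, dz (the shift in shares of the most that a row can go, 1 being 50 mm), wx, wy, wz (a rotation vector in parts of the range, where 1.0 means pi rad), jaw (the finger opening in mm); a field left out counts as zero (the opening has to be given); each row shifts and turns the commanded pose from where the row before left it, along the tool's axes as they then stand; what a row does not reach is not made up. A row lasts 1/10 s, in which the tool goes at most 50 mm and 0.15 rad, less where a joint would pass 70% of its speed; a pose out of reach is approached as far as the arm can. The fingers move at their own pace and stop on an object; the grip force is fixed at half the most. Time passes only in rows, so rows that do not move let the fingers close. The tool returns the time, the measured TCP pose, the force, the opening and the grip force at its end. only (a regular expression) keeps the lines of the reply that match it, lines (a string "A,B") keeps lines A to B, and quiet returns only ok. No shift or turn number may pass 1 either way. Input that does not fit is refused with a message, and nothing moves.
- ctrl.read_state(): the state, without advancing time (a new reading comes with each control period).
- ctrl.get_image(name): name is "scene" or "top" or "wrist"; returns the picture (480x640x3 uint8, blue, green, red); there is no depth.
- ctrl.calibration(name): a dict with "fx", "fy", "cx", "cy" (pixels), "k1" (the pictures are not rectified: a ray, as slopes to the right and down, at radius r is drawn at 1 + k1 r^2 times it, then the intrinsics apply), "rvec" (rotation vector, rad) and "tvec" (3), from world to camera coordinates, as OpenCV has them; the wrist camera has in their place "hand_eye" (4x4, takes a point from camera to tool coordinates, whose origin is the TCP and whose axes are the flange's). Camera axes: x right, y down, z forward; pixel columns grow to the right and rows downward; lengths in mm; the calibration is good to about 2 mm. A picture is of the moment at which its call begins: read the wrist's pose just before it. calibration takes no time and is no camera call.
- ctrl.finish_job(): hands the job in; it is judged then, once.
The state is a dict: "clock": time; "qpos": joint angles; "qd": joint speeds; "tau": joint torques, N m; "eef_pos": TCP position; "tool_rot": TCP orientation; "force": force on the tool from outside, world axes, zero at the start; "torque": the same for the moment, N m; "width": finger opening in mm; "gripper_force": force on a finger pad.
Only numpy, scipy, OpenCV 4.12 (cv2) and the standard library are available. Lean on these libraries where they do the work, as an engineer would, in place of code of your own. Each camera call takes 0.05 s, during which the arm holds its last target. There are 200 camera calls.

## Working session

There is one attempt and no reset: what is moved stays moved. The work goes in short steps, Python scripts to look and compute and a tool call to move; the robot and the scene stay as the last step left them, time stands still between calls to the robot, and variables do not carry over. Pictures are saved under pics/ and viewed, at most 10 in all, crops included, and the job is handed in when it is done.

```bash
ls; mkdir -p pics; python3 - <<'E'
from cell import ctrl
import cv2,numpy as np
s=ctrl.read_state();print(s)
a=ctrl.get_image("scene");b=ctrl.get_image("top")
np.save('scene0.npy',a);np.save('top0.npy',b)
cv2.imwrite('pics/scene0.png',a);cv2.imwrite('pics/top0.png',b)
for n in("scene","top","wrist"):print(ctrl.calibration(n))
print(ctrl.grip_point_offset)
E
```

```text
cell.py
pics
{'clock': 0.0, 'qpos': array([ 1.10120411,  0.62931835,  0.03847354,  1.51836507, -0.02703116,
        0.99625934, -0.02000488]), 'qd': array([ 0.00016852,  0.00021537, -0.00087648, -0.00113993,  0.00023557,
       -0.00308061,  0.0001701 ]), 'tau': array([-1.03031882e-03, -5.63404012e+01,  1.22706000e+00, -1.93455344e+01,
        1.13155588e-02,  1.05187358e-02,  1.27093915e-05]), 'eef_pos': array([ 255.17045457, -597.15943205,  230.40857013]), 'tool_rot': array([-3.13976134e+00,  1.48890116e-05,  4.03744912e-01]), 'force': array([-0.06362644,  0.12253961,  0.05791288]), 'torque': array([ 0.01568192,  0.01173229, -0.06718733]), 'gripper_force': 0.0, 'width': 85.61950299769197}
{'fx': 474.21181137682237, 'fy': 474.21181137682237, 'cx': 318.46006593181033, 'cy': 236.31155010484272, 'k1': 0.018057457340603454, 'rvec': array([ 1.04370211,  2.26765698, -1.20319323]), 'tvec': array([ 397.84956561, -188.72578295, 1558.77842944])}
{'fx': 492.53820861487424, 'fy': 492.53820861487424, 'cx': 312.258602534137, 'cy': 236.7316313525836, 'k1': -0.08603637053846619, 'rvec': array([ 2.11013425, -2.1208436 ,  0.17515955]), 'tvec': array([  23.48219047,  621.56458205, 1077.37337188])}
{'fx': 343.46120405404764, 'fy': 343.46120405404764, 'cx': 321.4425492843773, 'cy': 241.0624801290783, 'k1': -0.013532885971859972, 'hand_eye': array([[ 7.88283133e-04, -9.56418435e-01, -2.91998554e-01,
         7.44885374e+01],
       [ 9.99999656e-01,  8.29353241e-04, -1.68694914e-05,
        -1.18916553e+00],
       [ 2.58304240e-04, -2.91998440e-01,  9.56418760e-01,
        -1.42205756e+02],
       [ 0.00000000e+00,  0.00000000e+00,  0.00000000e+00,
         1.00000000e+00]])}
18.700000000000003
```

View pics/scene0.png

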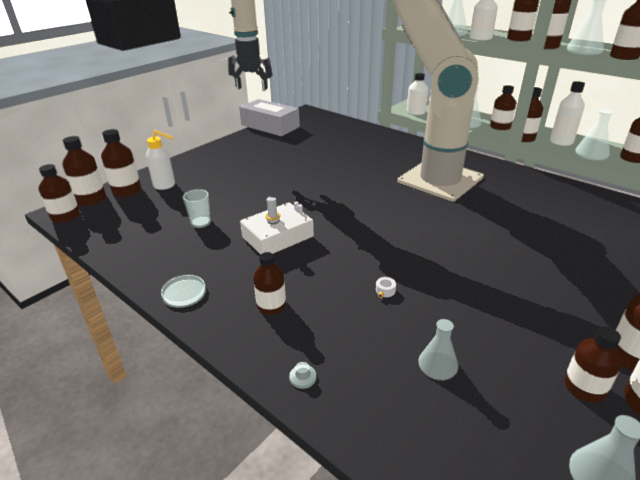

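View pics/top0.png

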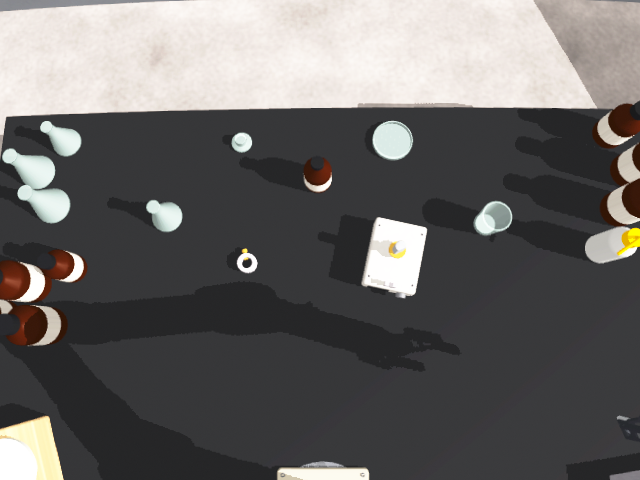

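The scene view shows the drive with its shaft top at (272,200), key rest near (298,208), and the collar at (386,287) with its screw at (381,295). In the top view the shaft top is near (400,246), the key rest near (400,294), and the collar at (247,262) with its screw at (245,251).

```bash
cat > h.py <<'E'
import numpy as np,cv2
from scipy.spatial.transform import Rotation as Ro
from cell import ctrl
def cam(n,s=None):
    c=ctrl.calibration(n)
    if n=="wrist":
        H=c["hand_eye"];R=Ro.from_euler('xyz',s["tool_rot"]).as_matrix()
        return c,R@H[:3,:3],R@H[:3,3]+s["eef_pos"]
    Rw=cv2.Rodrigues(c["rvec"])[0]
    return c,Rw.T,-Rw.T@c["tvec"]
def ray(C,uv):
    c,R,o=C
    d=np.array([(uv[0]-c["cx"])/c["fx"],(uv[1]-c["cy"])/c["fy"]]);p=d.copy()
    for _ in range(8):p=d/(1+c["k1"]*(p@p))
    v=R@np.r_[p,1];return o,v/np.linalg.norm(v)
def at_z(C,uv,z):
    o,v=ray(C,uv);return o+v*(z-o[2])/v[2]
def tri(obs):
    A=np.zeros((3,3));b=np.zeros(3);L=[]
    for C,uv in obs:
        o,v=ray(C,uv);P=np.eye(3)-np.outer(v,v);A+=P;b+=P@o;L.append((P,o))
    x=np.linalg.solve(A,b);return x,[round(float(np.linalg.norm(P@(x-o))),2) for P,o in L]
def proj(C,X):
    c,R,o=C;p=R.T@(np.asarray(X,float)-o);p=p[:2]/p[2];p=p*(1+c["k1"]*(p@p))
    return np.array([c["fx"]*p[0]+c["cx"],c["fy"]*p[1]+c["cy"]])
def snap(tag):
    s=ctrl.read_state();a=ctrl.get_image("wrist")
    np.savez(f'{tag}.npz',img=a,eef_pos=s["eef_pos"],tool_rot=s["tool_rot"]);cv2.imwrite(f'pics/{tag}.png',a)
    return s
def load(tag):
    z=np.load(f'{tag}.npz');return z["img"],cam("wrist",dict(eef_pos=z["eef_pos"],tool_rot=z["tool_rot"]))
def tool(dw):  # world vector -> tool axes
    return Ro.from_euler('xyz',ctrl.read_state()["tool_rot"]).inv().apply(dw)
E
python3 - <<'E'
from h import *
np.set_printoptions(precision=1,suppress=True)
S,T=cam("scene"),cam("top")
print(S[2],T[2])
for n,a,b in[("shafttop",(272,200),(400,245)),("collar",(386,285),(247,262)),("screw",(381,295),(245,251)),("bottlecap",(266,261),(318,163)),("bottlefoot",(270,305),(318,187))]:
    print(n,tri([(S,a),(T,b)]),at_z(T,b,0),at_z(S,a,0))
im=np.vstack([np.load('top0.npy')[200:310,220:300],np.load('top0.npy')[200:310,360:440]])
im=np.hstack([np.load('top0.npy')[205:305,220:280],np.load('top0.npy')[205:305,355:435]])
im2=np.hstack([np.load('scene0.npy')[180:280,230:320],np.load('scene0.npy')[250:350,350:400]])
cv2.imwrite('pics/crop0.png',cv2.resize(np.hstack([im,im2]),None,fx=2.8,fy=2.8,interpolation=cv2.INTER_CUBIC))
E
```

```text
[1298.8  626.4  737.8] [ 412.9   -1.5 1173.5]
shafttop (array([ 589.4, -169.9,  123.7]), [0.73, 0.73]) [ 610.7 -190.4    0. ] [ 446.2 -329.4    0. ]
collar (array([569.3, 177.5,  14.2]), [0.69, 0.69]) [571.6 179.1   0. ] [554.6 169.3   0. ]
screw (array([597.3, 183.9,   6. ]), [0.4, 0.4]) [598.5 184.5   0. ] [591.3 180.6   0. ]
bottlecap (array([777.1,   5.7, 123.2]), [0.01, 0.01]) [819.8   6.5   0. ] [ 672.5 -118.7    0. ]
bottlefoot (array([766.6,   1.7, -14.3]), [7.01, 7.01]) [757.5   6.9   0. ] [780.2   7.4   0. ]
```

View pics/crop0.png

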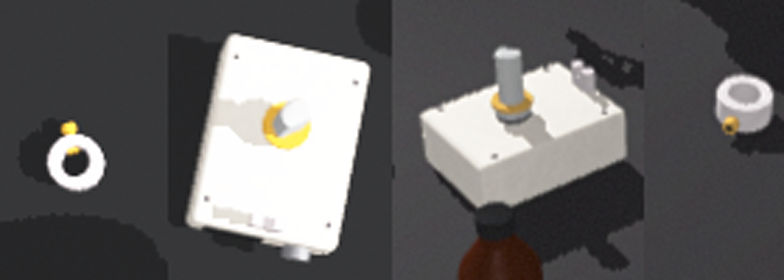

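The top crop shows the drive's long axis tilted (drive yaw about -0.18) and its front at the bottom. The collar's brass screw points away from the robot, roughly world +x, contrary to the text. The shaft's flat can't be judged from here, so I'll move the wrist camera over the shaft.

The rows are not in the units I measure in: shifts go in shares of 50 mm and turns go in shares of pi rad. I convert before sending: 44 mm is 0.88, 36 mm is 0.72.

{"method": "nudge_tcp", "body": {"increments": [{"dx":0.88, "dy":-0.48, "jaw":85}, {"dx":0.88, "dy":-0.48, "jaw":85}, {"dx":0.88, "dy":-0.48, "jaw":85}, {"dx":0.88, "dy":-0.48, "jaw":85}, {"dx":0.88, "dy":-0.48, "jaw":85}, {"dx":0.88, "dy":-0.48, "jaw":85}, {"dx":0.88, "dy":-0.48, "jaw":85}, {"dx":0.88, "dy":-0.48, "jaw":85}, {"dx":0.88, "dy":-0.48, "jaw":85}, {"dx":0.88, "dy":-0.48, "jaw":85}, {"dx":0.72, "dy":-0.4, "jaw":85}, {"jaw":85}]}}

```text
clock: 1.3
eef_pos: [594.3, -164.0, 230.6]
tool_rot: [-3.138, -0.004, 0.415]
force: [-0.8, 0.2, -0.1]
width: 85.1
gripper_force: 0.0
```

{"method": "nudge_tcp", "body": {"increments": [{"wz":-0.0446, "jaw":85}, {"wz":-0.0446, "jaw":85}, {"wz":-0.0446, "jaw":85}, {"wz":-0.0446, "jaw":85}, {"wz":-0.0446, "jaw":85}, {"wz":-0.0446, "jaw":85}, {"wz":-0.0446, "jaw":85}, {"jaw":85}, {"jaw":85}]}}

```text
clock: 2.2
eef_pos: [589.8, -173.1, 231.0]
tool_rot: [-3.141, 0.0, 1.38]
force: [-0.4, -0.6, 0.6]
width: 85.0
gripper_force: 0.0
```

```bash
python3 -c "
from h import *
print(snap('w1'))"
```

```text
{'clock': 2.2, 'qpos': array([ 0.38916972,  0.58523716, -0.24137104,  1.6161473 ,  0.16186858,
        0.96059748, -0.09764972]), 'qd': array([-0.00973435, -0.00220875,  0.00766645, -0.00329634,  0.00152946,
       -0.00220757,  0.00285341]), 'tau': array([ 1.60589875e-01, -5.30683708e+01, -2.54060782e+00, -1.86577213e+01,
        2.54729285e-02,  6.87154446e-03,  6.78149331e-02]), 'eef_pos': array([ 589.77565561, -173.09452017,  231.0201044 ]), 'tool_rot': array([-3.14086987e+00,  3.99420419e-05,  1.37976919e+00]), 'force': array([-0.44811937, -0.59438106,  0.56869179]), 'torque': array([0.05073061, 0.00221095, 0.01064143]), 'gripper_force': 0.0, 'width': 85.02125354096258}
```

View pics/w1.png

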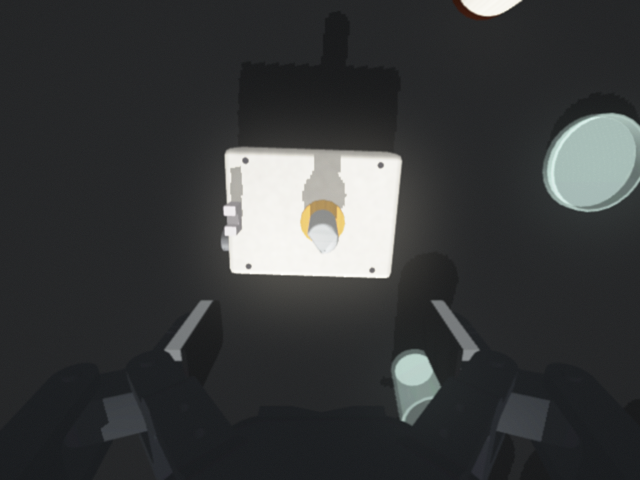

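The wrist view shows the shaft top at about (323,237), the key-rest prongs at (231,210) and (231,231), and the deck screws at (245,160), (380,165), (372,270) and (248,266). I'll move closer for a second view.

Scaled: 30 mm is 0.6, -20 mm is -0.4.

{"method": "nudge_tcp", "body": {"increments": [{"dx":-0.4, "dz":0.6, "jaw":85}, {"dx":-0.4, "dz":0.6, "jaw":85}, {"dx":-0.2, "dz":0.2, "jaw":85}, {"jaw":85}, {"jaw":85}]}}

```text
clock: 2.75
eef_pos: [581.9, -220.9, 162.2]
tool_rot: [3.14, -0.001, 1.383]
force: [0.4, 0.4, 0.5]
width: 85.0
gripper_force: 0.0
```

```bash
python3 -c "
from h import *
s=snap('w2');print(s['eef_pos'],s['tool_rot'])
a=load('w1')[0][130:290,210:420];b=load('w2')[0]
cv2.imwrite('pics/c1.png',np.vstack([cv2.resize(b[100:400,150:450],(600,600),interpolation=cv2.INTER_CUBIC)]))"
```

```text
[ 581.94520983 -220.90555201  162.24758762] [ 3.14007261e+00 -8.21945394e-04  1.38345880e+00]
```

View pics/w2.png

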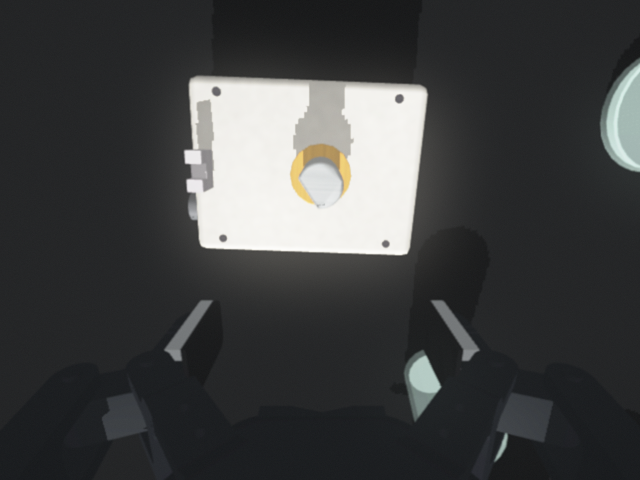

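The flat appears as an edge on the shaft top from about (300,180) to (322,207), facing lower-left. The key-rest prongs are at (193,157) and (195,186). I'll zoom in on a crop.

```bash
python3 -c "
from h import *
b=load('w2')[0]
f=lambda y,x:cv2.resize(b[y:y+75,x:x+75],(600,600),interpolation=cv2.INTER_CUBIC)
c=cv2.resize(b[135:210,175:225],(200,300),interpolation=cv2.INTER_CUBIC)
o=np.zeros((600,800,3),np.uint8);o[:,:600]=f(140,285);o[:300,600:]=c
cv2.imwrite('pics/c1.png',o)"
```

```text
(no output)
```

View pics/c1.png

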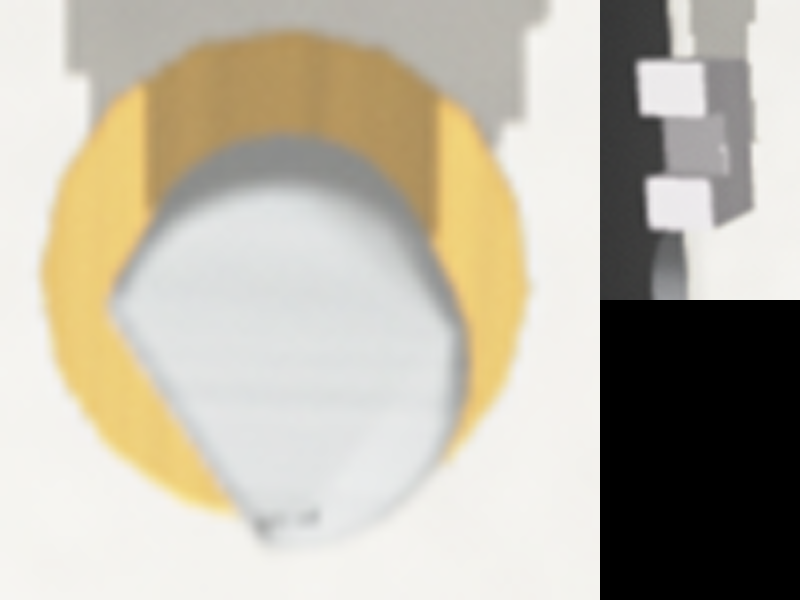

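The crop shows the shaft top's flat edge from about px (298.6,177.4) to (317.7,207.4), with the round rim to the right. The prong tops centre at about px (194,171.5).

```bash
cat > m.py <<'E'
from h import *
np.set_printoptions(precision=2,suppress=True)
from scipy.optimize import least_squares
I1,C1=load('w1');I2,C2=load('w2')
def spot(I,uv,r=6):
    g=255-cv2.cvtColor(I,6).astype(float);x,y=uv;p=g[y-r:y+r+1,x-r:x+r+1];w=np.clip(p-p.min()-40,0,None)
    Y,X=np.mgrid[y-r:y+r+1,x-r:x+r+1];return np.array([(w*X).sum()/w.sum(),(w*Y).sum()/w.sum()])
s1=[spot(I1,p) for p in[(245,160),(380,165),(372,270),(248,266)]]
s2=[spot(I2,p) for p in[(216,91),(399,99),(386,244),(223,238)]]
D=np.array([tri([(C1,a),(C2,b)])[0] for a,b in zip(s1,s2)]);print(D)
Z=np.array([at_z(C2,b,62) for b in s2])
for P in(D,Z):
    v=P[1]-P[0]+P[2]-P[3];w=P[0]-P[3]+P[1]-P[2];print('yaw',np.arctan2(v[1],v[0]),np.arctan2(w[1],w[0])-np.pi/2, P.mean(0))
c=lambda x,y:(285+x/8-.44,140+y/8-.44)
for z in(125,130):
  A,B=at_z(C2,c(112,303),z),at_z(C2,c(265,543),z)
  rim=np.array([at_z(C2,c(*p),z) for p in[(205,205),(290,182),(370,203),(462,330),(468,365),(447,458),(380,520),(290,547)]])[:,:2]
  f=least_squares(lambda q:np.linalg.norm(rim-q[:2],axis=1)-q[2],[590,-170,12]).x
  d=(B-A)[:2];n=np.array([d[1],-d[0]])/np.linalg.norm(d);m=(A+B)[:2]/2
  if n@(m-f[:2])<0:n=-n
  print(z,'circle',f,'flat w',np.linalg.norm(d),'dist',n@(m-f[:2]),'dir',np.arctan2(n[1],n[0]))
k=at_z(C2,(194,171.5),85)[:2];q=k-f[:2];print('keyrest',k,np.linalg.norm(q),'drive yaw',np.arctan2(-q[1],-q[0]))
# shaft-top height from two views: centre of tops
print(tri([(C1,(323,238)),(C2,proj(C2,np.r_[f[:2],130]))]))
print(proj(C1,np.r_[f[:2],130]))
E
python3 m.py
```

```text
[[ 533.   -105.75   61.93]
 [ 649.97 -132.39   62.19]
 [ 627.69 -229.45   63.25]
 [ 511.01 -203.13   62.72]]
yaw -0.2228788450173554 -0.2238604898097103 [ 580.42 -167.68   62.53]
yaw -0.22356399095295804 -0.22377570660972457 [ 580.43 -167.83   62.  ]
125 circle [ 590.4  -170.71   11.79] flat w 18.58408403662747 dist 7.367957311514236 dir -2.7697982757402086
130 circle [ 590.54 -170.05   11.46] flat w 18.0664690898513 dist 7.162740586661516 dir -2.7697982757402104
keyrest [ 512.62 -152.43] 79.88556372478308 drive yaw -0.22239110960737504
(array([ 590.61, -170.48,  126.97]), [0.16, 0.16])
[322.59 238.64]
```

Scaled: 30 mm is 0.6, 16 mm is 0.32, -0.14 rad / 3.1416 = -0.0446.

{"method": "nudge_tcp", "body": {"increments": [{"dx":0.6, "wz":-0.0446, "jaw":85}, {"dx":0.32, "wz":-0.0446, "jaw":85}, {"wz":-0.0446, "jaw":85}, {"wz":-0.0446, "jaw":85}, {"jaw":85}, {"jaw":85}]}}

```text
clock: 3.4
eef_pos: [588.1, -175.6, 162.5]
tool_rot: [3.14, 0.001, 1.941]
force: [-1.4, -0.5, -0.9]
width: 84.6
gripper_force: 0.0
```

```bash
cat >> h.py <<'E'
def go(x,y,z,yaw):
    s=ctrl.read_state();R=Ro.from_euler('xyz',s["tool_rot"])
    print('shift',np.round(R.inv().apply(np.array([x,y,z])-s["eef_pos"]),1),'rot',np.round((R.inv()*Ro.from_euler('xyz',[np.pi,0,yaw])).as_rotvec(),3))
E
python3 -c "
from h import *
go(592.5,-169.3,92,1.942)"
```

```text
shift [ 4.3  6.3 70.5] rot [ 0.002  0.001 -0.001]
```

Scaled: 25 mm is 0.5, 20 mm is 0.4.

{"method": "nudge_tcp", "body": {"increments": [{"dx":0.086, "dy":0.126, "jaw":85}, {"dz":0.4, "jaw":60}, {"dz":0.5, "jaw":50}, {"dz":0.5, "jaw":50}, {"jaw":50}, {"jaw":50}]}}

```text
clock: 4.0
eef_pos: [592.0, -169.3, 91.6]
tool_rot: [3.141, -0.0, 1.944]
force: [-0.0, -0.3, 0.2]
width: 49.8
gripper_force: 0.0
```

```bash
python3 -c "
from h import *
go(592.5,-169.3,92,1.942)"
```

```text
shift [-0.2  0.4 -0.4] rot [ 0.    -0.     0.002]
```

Scaled: 0.3 mm is 0.006.

{"method": "nudge_tcp", "body": {"increments": [{"dy":0.006, "jaw":30}, {"jaw":24}, {"jaw":10}, {"jaw":10}, {"jaw":10}, {"jaw":10}, {"jaw":10}, {"jaw":10}]}}

```text
clock: 4.8
eef_pos: [592.4, -170.0, 92.9]
tool_rot: [3.14, 0.001, 1.943]
force: [-1.5, -0.4, 5.8]
width: 19.0
gripper_force: 59.2
```

```bash
python3 -c "
from h import *
s=ctrl.read_state();print(s['torque'],s['width'],tool(s['force']))
go(592.5,-169.3,92,1.942)"
```

```text
[0.0555419  0.27256484 0.0037242 ] 18.988554431885692 [ 0.13244671 -1.53543929 -5.7688664 ]
shift [0.7 0.3 0.9] rot [0.001 0.001 0.001]
```

The opening of 19 mm with 59 N on the pads means the fingers are on the flat. Next I'll turn the shaft about its axis, which lies at tool y = -2.25.

Scaled: -0.2 mm is -0.004, 0.1 rad / 3.1416 = 0.0318.

{"method": "nudge_tcp", "body": {"increments": [{"dx":-0.004, "wz":0.0318, "jaw":10}, {"dx":-0.004, "wz":0.0318, "jaw":10}, {"dx":-0.004, "wz":0.0318, "jaw":10}, {"dx":-0.004, "wz":0.0318, "jaw":10}, {"dx":-0.004, "wz":0.0318, "jaw":10}, {"dx":-0.004, "wz":0.0302, "jaw":10}, {"jaw":10}, {"jaw":10}, {"jaw":10}, {"jaw":10}]}}

```text
clock: 5.8
eef_pos: [592.8, -171.2, 92.9]
tool_rot: [3.139, 0.0, 1.35]
force: [0.4, -0.2, 6.5]
width: 18.7
gripper_force: 59.1
```

```bash
python3 -c "
from h import *
s=ctrl.read_state();print(s['torque'],s['width'],tool(s['force']))
a=np.array([np.cos(1.3473-np.pi/2),np.sin(1.3473-np.pi/2)])*2.25
go(590.4+a[0],-170.1+a[1],92,1.3473)"
```

```text
[ 0.00810019  0.27509294 -0.1146359 ] 18.722932502092473 [-0.13401937  0.40882443 -6.45607588]
shift [ 0.6 -0.3  0.9] rot [0.002 0.    0.002]
```

Scaled: -30 mm is -0.6, -25 mm is -0.5.

{"method": "nudge_tcp", "body": {"increments": [{"jaw":30}, {"jaw":40}, {"jaw":50}, {"jaw":50}, {"dz":-0.5, "jaw":60}, {"dz":-0.6, "jaw":85}, {"dx":-0.5, "dz":-0.3, "jaw":85}, {"dx":-0.5, "jaw":85}, {"jaw":85}, {"jaw":85}]}}

```text
clock: 6.8
eef_pos: [580.6, -220.2, 161.1]
tool_rot: [-3.141, -0.0, 1.347]
force: [0.8, 1.4, -0.1]
width: 84.9
gripper_force: 0.0
```

```bash
python3 -c "
from h import *
s=snap('w3');print(s['eef_pos'],s['tool_rot'])
I,C=load('w3');u=proj(C,(590.5,-170.3,130)).astype(int);print(u)
b=I[u[1]-40:u[1]+35,u[0]-38:u[0]+37];print(u-[38,40])
cv2.imwrite('pics/c3.png',cv2.resize(b,(600,600),interpolation=cv2.INTER_CUBIC))"
```

```text
[ 580.56084772 -220.18105874  161.05702923] [-3.14106306e+00 -2.22495088e-04  1.34730764e+00]
[320 187]
[282 147]
```

View pics/c3.png

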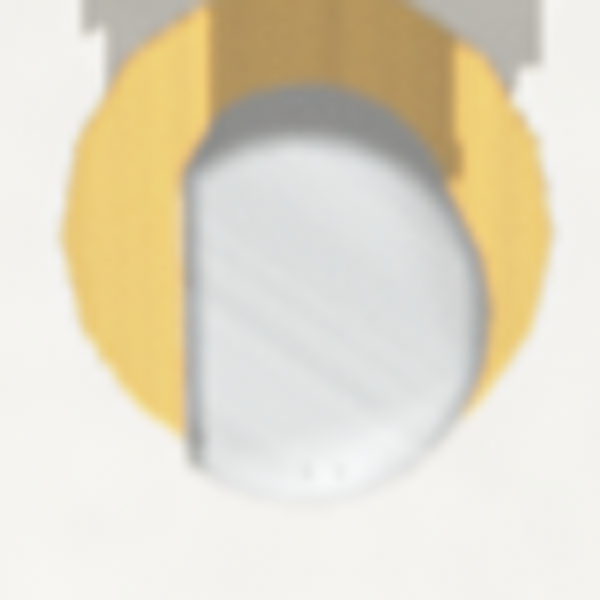

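The flat now stands nearly upright in the picture, facing left towards the key rest, with its edge from about crop (190,175) to (196,463).

```bash
python3 - <<'E'
from h import *
I,C=load('w3')
c=lambda x,y:(282+x/8-.44,147+y/8-.44)
for p,q in[((190,175),(195,463)),((197,180),(203,460))]:
    A,B=at_z(C,c(*p),130),at_z(C,c(*q),130);d=B-A
    print('flat dir',np.arctan2(-d[0],d[1])+0 , np.arctan2(d[0],-d[1]),np.linalg.norm(d),'want',np.pi-.2235,-.2235)
rim=np.array([at_z(C,c(*p),130) for p in[(240,150),(300,135),(380,160),(440,205),(482,280),(486,330),(465,405),(400,475),(310,502),(240,490)]])[:,:2]
from scipy.optimize import least_squares
print(least_squares(lambda q:np.linalg.norm(rim-q[:2],axis=1)-q[2],[590,-170,12]).x)
# collar view plan: camera above collar
go(569-0*74,177,161,.22)
E
```

```text
flat dir 2.9230717323960933 -0.21852092119370006 18.07967338435349 want 2.918092653589793 -0.2235
flat dir 2.9279296866812685 -0.2136629669085249 17.58129322858318 want 2.918092653589793 -0.2235
[ 590.27984517 -170.10772163   11.41917901]
shift [383.6 -98.7   0.4] rot [-1.000e-03 -1.000e-03  1.129e+00]
```

Scaled: 48 mm is 0.96, 45 mm is 0.9.

{"method": "nudge_tcp", "body": {"increments": [{"dx":0.9, "dy":-0.24, "jaw":85}, {"dx":0.96, "dy":-0.24, "jaw":85}, {"dx":0.96, "dy":-0.24, "jaw":85}, {"dx":0.96, "dy":-0.24, "jaw":85}, {"dx":0.96, "dy":-0.24, "jaw":85}, {"dx":0.96, "dy":-0.24, "jaw":85}, {"dx":0.96, "dy":-0.24, "jaw":85}, {"dx":0.96, "dy":-0.28, "jaw":85}, {"jaw":85}]}}

```text
clock: 7.75
eef_pos: [566.5, 186.5, 161.3]
tool_rot: [-3.139, -0.008, 1.364]
force: [-0.8, 0.1, 0.0]
width: 85.1
gripper_force: 0.0
```

{"method": "nudge_tcp", "body": {"increments": [{"wz":0.0446, "jaw":85}, {"wz":0.0446, "jaw":85}, {"wz":0.0446, "jaw":85}, {"wz":0.0446, "jaw":85}, {"wz":0.0446, "jaw":85}, {"wz":0.0446, "jaw":85}, {"wz":0.0446, "jaw":85}, {"wz":0.0446, "jaw":85}, {"jaw":85}, {"jaw":85}]}}

```text
clock: 8.75
eef_pos: [568.7, 174.5, 161.0]
tool_rot: [-3.141, 0.001, 0.234]
force: [-0.5, -0.2, 0.3]
width: 85.0
gripper_force: 0.0
```

```bash
python3 -c "
from h import *
s=snap('w4');print(s['eef_pos'],s['tool_rot'],s['qpos'])"
```

```text
[568.68488757 174.47385255 160.99290986] [-3.14128739e+00  6.93337781e-04  2.33751225e-01] [-0.43880323  0.63765187  0.14935904  1.74961219 -0.12885836  0.76450096
 -1.56221582]
```

{"method": "nudge_tcp", "body": {"increments": [{"dx":-0.4, "dz":0.4, "jaw":85}, {"dx":-0.4, "dz":0.4, "jaw":85}, {"dz":0.2, "jaw":85}, {"jaw":85}, {"jaw":85}]}}

```text
clock: 9.3
eef_pos: [531.8, 164.8, 111.8]
tool_rot: [-3.141, -0.002, 0.229]
force: [0.4, 0.5, 0.2]
width: 85.3
gripper_force: 0.0
```

```bash
python3 -c "
from h import *
s=snap('w5');print(s['eef_pos'],s['tool_rot'])
a=load('w4')[0][120:360,220:420];b=load('w5')[0][60:300,220:420]
cv2.imwrite('pics/c45.png',cv2.resize(np.hstack([a,b]),(800,480),interpolation=cv2.INTER_CUBIC))
"
```

```text
[531.84481131 164.77979488 111.76180809] [-3.14134483e+00 -1.96928829e-03  2.29491527e-01]
```

View pics/c45.png

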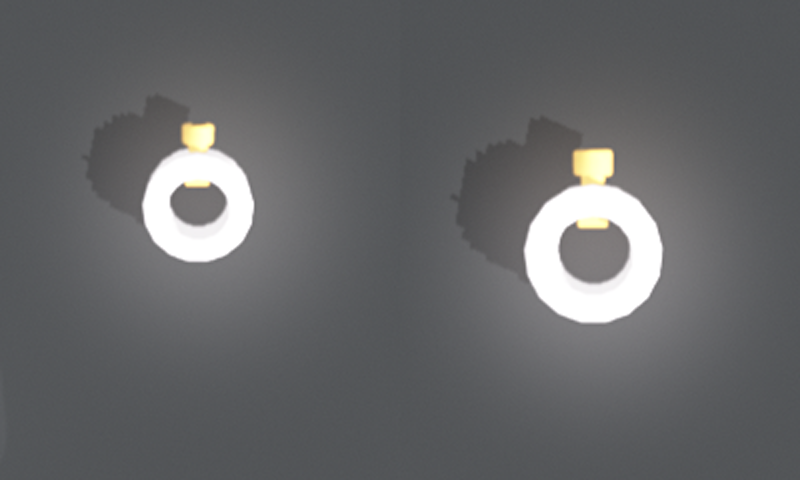

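Both views show the collar ring: crop centre (198,205) in the first, (593,253) in the second. The brass screw head is straight above it in each, at crop (198,136) and (593,163).

```bash
python3 - <<'E'
from h import *
from scipy.optimize import least_squares
obs={}
for t,(y0,x0) in(("w4",(120,220)),("w5",(60,220))):
    I,C=load(t);s=I[y0:y0+240,x0:x0+200]
    w=((s.min(2)>185)*255).astype(np.uint8)
    ct=max(cv2.findContours(w,0,cv2.CHAIN_APPROX_NONE)[0],key=cv2.contourArea)[:,0]+[x0,y0]
    P=np.array([at_z(C,p,24) for p in ct.astype(float)])[:,:2]
    f=least_squares(lambda q:np.linalg.norm(P-q[:2],axis=1)-q[2],[569,177,23],loss='soft_l1',f_scale=.3).x
    h=cv2.cvtColor(s,cv2.COLOR_BGR2HSV);b=((h[...,1]>60)*(h[...,2]>120)).astype(np.uint8)
    n,l,st,ce=cv2.connectedComponentsWithStats(b);k=1+np.argsort(-st[1:,4])[:2];print([(st[i],ce[i]) for i in k])
    k=min(k,key=lambda i:ce[i][1]);uv=ce[k]+[x0,y0];g=at_z(C,uv,17)[:2]-f[:2]
    (cx,cy),_,_=cv2.fitEllipse(ct);print(t,f,'screw dir',np.arctan2(g[1],g[0]),np.linalg.norm(g));obs[t]=(C,(cx,cy),uv)
print(tri([obs["w4"][:2],obs["w5"][:2]]),tri([obs["w4"][::2],obs["w5"][::2]]))
E
```

```text
[(array([ 90,  61,  18,  15, 155], dtype=int32), array([97.19354839, 67.22580645])), (array([92, 91, 13,  3, 28], dtype=int32), array([98.  , 92.25]))]
w4 [572.77666327 179.04198471  23.7056552 ] screw dir 0.27913259163207715 28.599613113612147
[(array([ 86,  74,  21,  19, 222], dtype=int32), array([94.17567568, 82.06306306])), (array([ 88, 109,  17,   6,  46], dtype=int32), array([ 96.60869565, 112.43478261]))]
w5 [571.46772237 178.8422897   22.77159654] screw dir 0.277968520121791 29.05722148684909
(array([569.18446367, 178.45410528,   2.40860566]), [0.18, 0.18]) (array([599.31394001, 186.85695792,  10.40561758]), [0.07, 0.07])
```

```bash
python3 - <<'E'
from h import *
from scipy.optimize import least_squares
obs={}
for t,(y0,x0) in(("w4",(120,220)),("w5",(60,220))):
    I,C=load(t);s=I[y0:y0+240,x0:x0+200]
    w=((s.min(2)>185)*255).astype(np.uint8)
    ct=max(cv2.findContours(w,0,cv2.CHAIN_APPROX_NONE)[0],key=cv2.contourArea)[:,0]+[x0,y0]
    m=(ct[:,1].min()+ct[:,1].max())/2;lo=ct[ct[:,1]>m].astype(float)
    for z in(22,24):
        P=np.array([at_z(C,p,z) for p in lo])[:,:2]
        f=least_squares(lambda q:np.linalg.norm(P-q[:2],axis=1)-q[2],[569,177,23]).x;print(t,z,f)
    obs[t]=(C,tuple(np.mean([lo[:,0].min(),lo[:,0].max()])for _ in[0])+(lo[:,1].max(),))
    b,r=s[...,0].astype(float),s[...,2].astype(float);msk=((r-b>25)&(r>150)).astype(np.uint8)
    n,l,st,ce=cv2.connectedComponentsWithStats(msk)
    for i in 1+np.argsort(-st[1:,4])[:2]:
        uv=np.array([st[i][0]+(st[i][2]-1)/2+x0,ce[i][1]+y0])
        g=at_z(C,uv,16)[:2]-f[:2];print(st[i],ce[i]-st[i][:2],'dir',np.arctan2(g[1],g[0]),np.linalg.norm(g))
print(tri([obs["w4"],obs["w5"]]))
E
```

```text
w4 22 [570.89334741 178.70720338  22.9859694 ]
w4 24 [571.390414   178.80772391  22.82245485]
[ 91  61  17  16 229] [7.91703057 7.        ] dir 0.22381864939454138 29.187554862535695
[92 90 13  4 46] [6.39130435 1.63043478] dir 0.2984644222662223 9.088377463934973
w5 22 [571.0369887  178.77569894  22.89265324]
w5 24 [571.31786655 178.81001497  22.6954008 ]
[ 86  74  21  19 352] [10.20170455  8.31534091] dir 0.23673263020758176 29.002385846689815
[ 88 109  17   6  94] [8.11702128 2.55319149] dir 0.25825347922963077 9.77865063765927
(array([550.54630001, 174.06590612,  28.03674696]), [0.11, 0.11])
```

```bash
python3 -c "
from h import *
go(571.3,178.8,3,.234)"
```

```text
shift [ 41.2  -4.7 109.1] rot [-0.    -0.003 -0.005]
```

Scaled: 30 mm is 0.6, 21 mm is 0.42, -0.005 rad / 3.1416 = -0.0016.

{"method": "nudge_tcp", "body": {"increments": [{"dx":0.4, "dy":-0.05, "wz":-0.0016, "jaw":85}, {"dx":0.42, "dy":-0.044, "jaw":85}, {"dz":0.4, "jaw":85}, {"dz":0.6, "jaw":85}, {"dz":0.6, "jaw":85}, {"dz":0.3, "jaw":85}, {"jaw":85}, {"jaw":85}, {"jaw":85}]}}

```text
clock: 10.25
eef_pos: [570.6, 178.7, 17.9]
tool_rot: [-3.141, -0.003, 0.234]
force: [-0.4, 0.2, -0.3]
width: 84.4
gripper_force: 0.0
```

```bash
python3 -c "
from h import *
go(571.3,178.8,3,.234)"
```

```text
shift [ 0.7  0.1 14.9] rot [-0.    -0.003 -0.   ]
```

Scaled: 8 mm is 0.16, 6.5 mm is 0.13, -0.003 rad / 3.1416 = -0.001.

{"method": "nudge_tcp", "body": {"increments": [{"dx":0.014, "dz":0.16, "wy":-0.001, "jaw":85}, {"dz":0.13, "jaw":75}, {"jaw":60}, {"jaw":50}, {"jaw":42}, {"jaw":42}, {"jaw":42}, {"jaw":42}]}}

```text
clock: 11.05
eef_pos: [569.8, 178.4, 2.2]
tool_rot: [3.142, 0.003, 0.234]
force: [-1.2, -0.5, 5.6]
width: 44.2
gripper_force: 61.2
```

```bash
python3 -c "
from h import *
s=ctrl.read_state();print(s['torque'],s['width'],tool(s['force']))
go(571.3,178.8,3,.234)"
```

```text
[-0.1524492   0.33046959  0.01191046] 44.24602642943629 [-1.28844616  0.2162889  -5.58188577]
shift [ 1.5 -0.1 -0.8] rot [ 0.     0.003 -0.   ]
```

Gripped (opening 44 mm, 61 N). Now I'll lift, carry it over and turn.

Scaled: -40 mm is -0.8, -30 mm is -0.6.

{"method": "nudge_tcp", "body": {"increments": [{"dz":-0.2, "jaw":42}, {"dz":-0.6, "jaw":42}, {"dz":-0.8, "jaw":42}, {"dz":-0.8, "jaw":42}, {"dz":-0.8, "jaw":42}, {"jaw":42}]}}

```text
clock: 11.65
eef_pos: [574.3, 179.7, 167.9]
tool_rot: [-3.14, -0.009, 0.234]
force: [2.3, 0.7, -1.2]
width: 44.3
gripper_force: 61.4
```

{"method": "nudge_tcp", "body": {"increments": [{"dx":-0.08, "dy":0.4, "wz":-0.0318, "jaw":42}, {"dy":0.72, "wz":-0.0446, "jaw":42}, {"dx":0.2, "dy":0.76, "wz":-0.0446, "jaw":42}, {"dx":0.3, "dy":0.72, "wz":-0.0446, "jaw":42}, {"dx":0.4, "dy":0.66, "wz":-0.0446, "jaw":42}, {"dx":0.48, "dy":0.6, "wz":-0.0446, "jaw":42}, {"dx":0.56, "dy":0.52, "wz":-0.0446, "jaw":42}, {"dx":0.62, "dy":0.44, "wz":-0.0446, "jaw":42}, {"wz":-0.0446, "jaw":42}, {"wz":-0.0446, "jaw":42}, {"jaw":42}]}}

```text
clock: 12.75
eef_pos: [786.1, 94.5, 159.7]
tool_rot: [-3.137, 0.0, 1.594]
force: [0.4, 0.2, -1.4]
width: 44.6
gripper_force: 61.5
```

```bash
python3 -c "
from h import *
s=ctrl.read_state();print(s['qpos'],s['torque'])
go(590.4,-170.2,165,2.918)"
```

```text
[-0.06109968  0.93334509 -0.22166038  1.07859835  0.19381693  1.15361431
 -0.25116543] [-0.01980466 -0.00411363 -0.02702266]
shift [-260.1 -201.9   -4.3] rot [-0.004 -0.003 -1.324]
```

My sideways signs were off: the arm swung out to x=786, but clear of everything (fingertips at z 160). I'll route back inward first, away from the bottle.

Scaled: -44 mm is -0.88, -43 mm is -0.86.

{"method": "nudge_tcp", "body": {"increments": [{"dy":-0.6, "dz":-0.2, "jaw":42}, {"dy":-0.86, "dz":-0.1, "jaw":42}, {"dy":-0.86, "jaw":42}, {"dx":-0.3, "dy":-0.86, "jaw":42}, {"dx":-0.7, "dy":-0.58, "jaw":42}, {"dx":-0.8, "dy":-0.28, "jaw":42}, {"dx":-0.88, "jaw":42}, {"dx":-0.88, "jaw":42}, {"dx":-0.88, "jaw":42}, {"dx":-0.76, "jaw":42}, {"jaw":42}, {"jaw":42}]}}

```text
clock: 13.95
eef_pos: [590.0, -171.3, 176.8]
tool_rot: [-3.138, 0.001, 1.588]
force: [0.2, 1.2, -0.3]
width: 44.2
gripper_force: 61.6
```

{"method": "nudge_tcp", "body": {"increments": [{"wz":-0.0382, "jaw":42}, {"wz":-0.0446, "jaw":42}, {"wz":-0.0446, "jaw":42}, {"wz":-0.0446, "jaw":42}, {"wz":-0.0446, "jaw":42}, {"wz":-0.0446, "jaw":42}, {"wz":-0.0446, "jaw":42}, {"wz":-0.0446, "jaw":42}, {"wz":-0.0446, "jaw":42}, {"wz":-0.0267, "jaw":42}, {"jaw":42}, {"jaw":42}]}}

```text
clock: 15.15
eef_pos: [590.7, -168.6, 177.1]
tool_rot: [-3.141, -0.003, 2.916]
force: [1.0, -0.6, -0.9]
width: 44.5
gripper_force: 61.6
```

```bash
python3 -c "
from h import *
s=snap('w6');print(s['qpos'],s['torque'])
go(590.4,-170.2,165,2.918)"
```

```text
[ 0.59994749  0.70646705 -0.61616667  1.66338615  0.48638429  0.93292586
  1.14524136] [-0.01062495 -0.0698781  -0.00724342]
shift [-0.  -1.3 12.1] rot [-0.001 -0.003 -0.001]
```

View pics/w6.png

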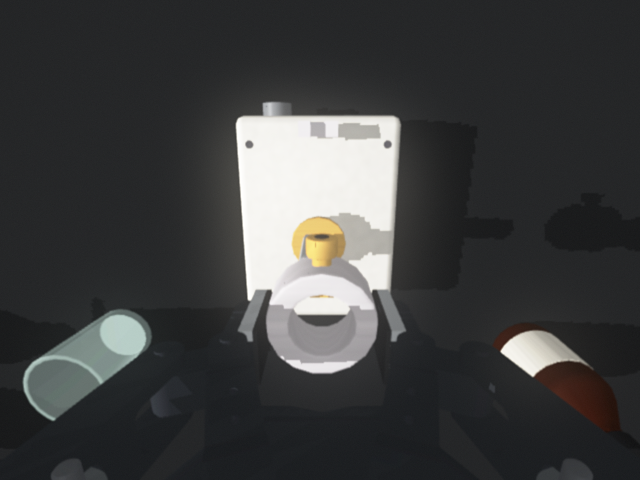

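The held collar shows level in the picture: top-rim centre about (322,323), screw head at (321,243) pointing to the front. Deck screws are at (249,144) and (387,144). I'll compare projections to find the camera bias and the collar's offset in the hand.

```bash
python3 - <<'E'
from h import *
np.set_printoptions(precision=2,suppress=True)
from scipy.optimize import least_squares
I,C=load('w6')
exec(open('m.py').read().split('s1=')[0].split('I1,C1')[1].join(['I1,C1','']))
for p,X in(((249,144),(533,-105.75)),((387,144),(511,-203.1))):
    q=at_z(C,spot(I,p),62.4)[:2];d=q-X;yw=2.916
    print('deck screw err world',d,'tool x,y',d@[np.cos(yw),np.sin(yw)],d@[np.sin(yw),-np.cos(yw)])
c,H=ctrl.calibration("wrist"),ctrl.calibration("wrist")["hand_eye"];T=(c,H[:3,:3],H[:3,3])
s=I[240:400,255:390].copy();g=s.min(2)
cv2.imwrite('pics/c6.png',cv2.resize(s,None,fx=4,fy=4,interpolation=cv2.INTER_CUBIC))
for z in(-21.8,):
    print(at_z(T,(321.5,374),z)) 
    for uv in((267.5,325),(378.5,325),(288,320),(356,320)):print(uv,at_z(T,uv,z))
E
```

```text
deck screw err world [-22.23 -97.41] tool x,y -0.11922769755529275 -99.91185462122786
deck screw err world [21.96 97.34] tool x,y 0.3666163599246689 99.78626196216703
[-19.6    1.17 -21.8 ]
(267.5, 325) [  3.44 -20.25 -21.8 ]
(378.5, 325) [  3.48  23.73 -21.8 ]
(288, 320) [  5.68 -12.06 -21.8 ]
(356, 320) [  5.71  14.75 -21.8 ]
```

View pics/c6.png

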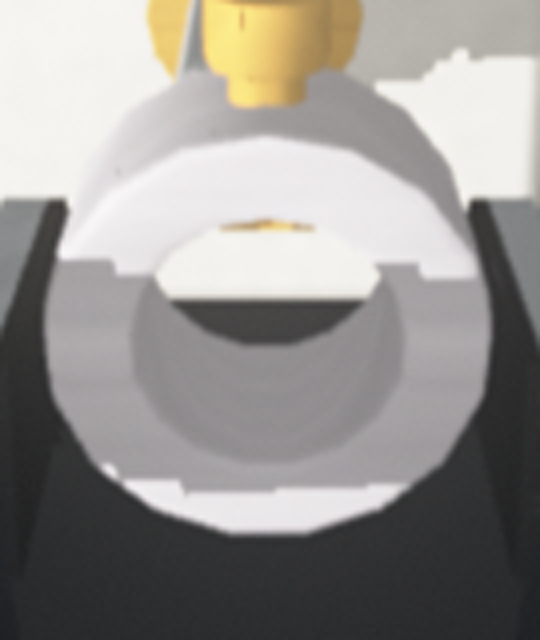

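```bash
python3 - <<'E'
from h import *
np.set_printoptions(precision=4,suppress=True)
for _ in range(3):
    c=ctrl.calibration("wrist");print(c["hand_eye"][:,3],c["cx"],c["cy"],c["fx"])
for t in("w2","w6"):
    z=np.load(t+'.npz');print(z["tool_rot"],z["eef_pos"])
E
```

```text
[  74.783     1.095  -142.2074    1.    ] 321.4425492843773 241.0624801290783 343.46120405404764
[  74.783     1.095  -142.2074    1.    ] 321.4425492843773 241.0624801290783 343.46120405404764
[  74.783     1.095  -142.2074    1.    ] 321.4425492843773 241.0624801290783 343.46120405404764
[ 3.1401 -0.0008  1.3835] [ 581.9452 -220.9056  162.2476]
[-3.1408 -0.0029  2.9164] [ 590.6891 -168.6299  177.0621]
```

The reported hand-eye changes with tool yaw, so the camera offset is fixed in the world: about (-0.26, +1.18) mm. That puts the true shaft axis near (590.65,-171.4), which agrees with the pinch. Now I'll refine the collar's offset in the hand.

```bash
python3 - <<'E'
from h import *
from scipy.optimize import least_squares
c=ctrl.calibration("wrist");H=c["hand_eye"];T=(c,H[:3,:3],H[:3,3])
px=lambda x,y:np.array((255+x/4-.375,240+y/4-.375))
out=[px(*p) for p in[(268,137),(268,533),(45,325),(490,325),(55,390),(483,390),(110,470),(430,470),(180,155),(350,155),(105,198),(432,198)]]
inn=[px(*p) for p in[(268,463),(132,345),(405,345),(265,222),(165,420),(375,420),(200,448),(335,448)]]
def res(q):
    r=[]
    for L,R in((out,23),(inn,13.5)):
        r+=[np.linalg.norm(at_z(T,p,q[2])[:2]-q[:2])-R for p in L]
    return r
f=least_squares(res,[2,1,-21]);print(f.x,np.round(f.fun,2))
# brass head
hd=px(267,15);print('head centre',at_z(T,hd,f.x[2]+5.5)-f.x)
E
```

```text
[  0.53503087   1.26152143 -17.86392064] [ 0.13 -0.36 -0.08 -0.31 -0.31 -0.23 -0.68 -0.46 -0.07 -0.33  0.2   0.18
  0.38  0.48  0.46  0.54  0.34  0.57  0.53  0.42]
head centre [33.86173712 -0.19124523  5.5       ]
```

```bash
python3 - <<'E'
from h import *
from scipy.optimize import least_squares
c=ctrl.calibration("wrist");H=c["hand_eye"];T=(c,H[:3,:3],H[:3,3])
px=lambda x,y:np.array((255+x/4-.375,240+y/4-.375))
out=[px(*p) for p in[(268,137),(268,533),(45,325),(490,325),(55,390),(483,390),(110,470),(430,470),(180,155),(350,155),(105,198),(432,198)]]
inn=[px(*p) for p in[(268,463),(132,345),(405,345),(265,222),(165,420),(375,420),(200,448),(335,448)]]
for z in(-24,-21.8,-20):
  for L,R in((out,23),(inn,13.5)):
    f=least_squares(lambda q:[np.linalg.norm(at_z(T,p,z)[:2]-q[:2])-q[2] for p in L],[2,1,R]);print(z,f.x,'true',f.x[:2]-[.516,1.095],np.abs(f.fun).max())
print(ctrl.read_state()["clock"]);go(590.65,-171.4,165,2.918)
E
```

```text
-24 [ 4.46676079  1.23983328 21.64317914] true [3.95076079 0.14483328] 0.3363247407210821
-24 [ 4.24541269  1.27855779 13.29338666] true [3.72941269 0.18355779] 0.09940849657689377
-21.8 [ 3.15808039  1.24252826 22.0459879 ] true [2.64208039 0.14752826] 0.34258421579110987
-21.8 [ 2.93261267  1.28197349 13.54079452] true [2.41661267 0.18697349] 0.10125861774819711
-20 [ 2.08734184  1.24473327 22.3755587 ] true [1.57134184 0.14973327] 0.34770558336393975
-20 [ 1.85850357  1.28476816 13.74321913] true [1.34250357 0.18976816] 0.10277235949672736
15.2
shift [-0.5 -2.4 12.1] rot [-0.001 -0.003 -0.001]
```

The rows are not in the units I measure in: shifts go in shares of 50 mm and turns go in shares of pi rad. I convert before sending: 20 mm is 0.4, 10 mm is 0.2.

{"method": "nudge_tcp", "body": {"increments": [{"dx":-0.024, "dy":-0.03, "dz":0.2, "jaw":42}, {"dx":-0.024, "dy":-0.03, "dz":0.4, "jaw":42}, {"dz":0.16, "jaw":42}, {"jaw":42}, {"jaw":42}, {"jaw":42}]}}

```text
clock: 15.8
eef_pos: [592.8, -173.3, 139.7]
tool_rot: [-3.141, -0.001, 2.918]
force: [0.3, 0.7, -0.9]
width: 44.4
gripper_force: 61.6
```

```bash
python3 -c "
from h import *
go(592.47,-171.95,125,2.918);s=ctrl.read_state();print(tool(s['force']),s['torque'])"
```

```text
shift [ 0.7  1.2 14.7] rot [-0.001 -0.001 -0.   ]
[-0.11638473  0.77552592  0.94482993] [ 0.0247406  -0.00856916  0.03760752]
```

Scaled: 2 mm is 0.04, 1.1 mm is 0.022.

{"method": "nudge_tcp", "body": {"increments": [{"dx":0.012, "dy":0.022, "dz":0.04, "jaw":42}, {"jaw":42}, {"jaw":42}]}}

```text
clock: 16.1
eef_pos: [592.0, -172.2, 137.2]
tool_rot: [-3.14, -0.002, 2.918]
force: [-0.4, -0.6, -0.4]
width: 44.2
gripper_force: 61.6
```

```bash
python3 -c "
from h import *
go(592.47,-171.95,125,2.918);s=ctrl.read_state();print(tool(s['force']),s['torque'])"
```

```text
shift [-0.5  0.4 12.2] rot [-0.001 -0.002 -0.   ]
[ 0.28569601 -0.73111703  0.44792527] [-0.01858449  0.02103338  0.0063158 ]
```

Close enough; there is some reading jitter. I'll descend slowly past the shaft top and watch the force.

Scaled: 2 mm is 0.04, -0.3 mm is -0.006.

{"method": "nudge_tcp", "body": {"increments": [{"dx":-0.006, "dy":0.004, "dz":0.04, "jaw":42}, {"dz":0.04, "jaw":42}, {"dz":0.04, "jaw":42}, {"dz":0.04, "jaw":42}, {"jaw":42}]}}

```text
clock: 16.6
eef_pos: [591.9, -172.1, 128.6]
tool_rot: [-3.14, -0.003, 2.918]
force: [-0.0, 0.4, 0.5]
width: 44.4
gripper_force: 61.6
```

```bash
python3 -c "
from h import *
go(592.47,-171.95,125,2.918);s=ctrl.read_state();print(tool(s['force']),s['torque'])"
```

```text
shift [-0.5  0.3  3.6] rot [-0.001 -0.003 -0.   ]
[ 0.13444929  0.41009972 -0.54583729] [ 0.02792668 -0.0005356   0.01443787]
```

Scaled: 2 mm is 0.04, -0.2 mm is -0.004.

{"method": "nudge_tcp", "body": {"increments": [{"dx":-0.004, "dy":0.004, "dz":0.04, "jaw":42}, {"dz":0.04, "jaw":42}, {"dz":0.04, "jaw":42}, {"dz":0.04, "jaw":42}, {"dz":0.04, "jaw":42}, {"jaw":42}]}}

```text
clock: 17.2
eef_pos: [592.2, -172.0, 118.7]
tool_rot: [-3.14, -0.003, 2.918]
force: [0.5, -0.0, -0.6]
width: 45.0
gripper_force: 61.6
```

```bash
python3 -c "
from h import *
go(592.47,-171.95,125,2.918);s=ctrl.read_state();print(tool(s['force']),s['torque'])"
```

```text
shift [-0.3  0.1 -6.3] rot [-0.001 -0.003 -0.   ]
[-0.47928134  0.07580831  0.60028798] [ 0.00099842 -0.04089482 -0.02545286]
```

Scaled: 5 mm is 0.1, 4 mm is 0.08, -0.003 rad / 3.1416 = -0.001.

{"method": "nudge_tcp", "body": {"increments": [{"dz":0.08, "wy":-0.001, "jaw":42}, {"dz":0.1, "jaw":42}, {"dz":0.1, "jaw":42}, {"dz":0.1, "jaw":42}, {"dz":0.1, "jaw":42}, {"dz":0.1, "jaw":42}, {"dz":0.06, "jaw":42}, {"jaw":42}, {"jaw":42}]}}

```text
clock: 18.1
eef_pos: [592.5, -172.0, 87.0]
tool_rot: [-3.14, 0.0, 2.918]
force: [0.4, -0.3, -1.3]
width: 44.4
gripper_force: 61.6
```

```bash
python3 -c "
from h import *
go(592.47,-171.95,76,2.918);s=ctrl.read_state();print(tool(s['force']),s['torque'])"
```

```text
shift [ 0.1  0.  11. ] rot [-0.001  0.    -0.   ]
[-0.41258975 -0.17256188  1.2870438 ] [-0.01735323  0.00373773  0.0343234 ]
```

Scaled: 3 mm is 0.06, 2 mm is 0.04.

{"method": "nudge_tcp", "body": {"increments": [{"dz":0.06, "jaw":42}, {"dz":0.06, "jaw":42}, {"dz":0.04, "jaw":42}, {"dz":0.04, "jaw":42}, {"jaw":42}, {"jaw":42}]}}

```text
clock: 18.7
eef_pos: [592.8, -172.1, 77.6]
tool_rot: [-3.14, 0.001, 2.918]
force: [-1.2, -0.2, 5.4]
width: 44.3
gripper_force: 62.2
```

```bash
python3 -c "
from h import *
go(592.47,-171.95,76,2.918);s=ctrl.read_state();print(tool(s['force']),s['torque'])"
```

```text
shift [0.3 0.1 1.6] rot [-0.002  0.001 -0.   ]
[ 1.15188256 -0.43691132 -5.35984008] [ 0.10633084  0.22720985 -0.02045659]
```

Scaled: 1 mm is 0.02.

{"method": "nudge_tcp", "body": {"increments": [{"dz":0.02, "jaw":42}, {"dz":0.02, "jaw":42}, {"jaw":42}, {"jaw":42}]}}

```text
clock: 19.1
eef_pos: [592.8, -172.1, 76.2]
tool_rot: [-3.14, 0.002, 2.918]
force: [-1.8, 0.2, 9.1]
width: 44.5
gripper_force: 62.6
```

{"method": "nudge_tcp", "body": {"increments": [{"dz":0.02, "jaw":42}, {"jaw":42}, {"jaw":42}]}}

```text
clock: 19.4
eef_pos: [592.9, -172.1, 76.1]
tool_rot: [-3.139, 0.002, 2.918]
force: [-4.1, -0.3, 15.2]
width: 44.4
gripper_force: 63.2
```

Scaled: 0.6 mm is 0.012, -0.002 rad / 3.1416 = -0.0006.

{"method": "nudge_tcp", "body": {"increments": [{"dz":0.012, "wy":-0.0006, "jaw":42}, {"jaw":42}, {"jaw":42}, {"jaw":42}, {"jaw":42}]}}

```text
clock: 19.9
eef_pos: [593.0, -172.1, 76.1]
tool_rot: [-3.139, 0.004, 2.918]
force: [-4.4, 0.9, 18.8]
width: 44.3
gripper_force: 63.5
```

```bash
python3 - <<'E'
from h import *
s=ctrl.read_state();print(tool(s['force']),s['torque'],s['tool_rot'])
snap('w7')
I=ctrl.get_image("top");cv2.imwrite('pics/top9.png',I)
d=cv2.absdiff(I,np.load('top0.npy')).max(2)
for n,(x,y) in dict(bottle=(318,175),flask=(165,215),beaker=(493,218)).items():print(n,int((d[y-18:y+18,x-18:x+18]>40).sum()))
J,C=load('w7');h=cv2.cvtColor(J,cv2.COLOR_BGR2HSV)
m=((h[...,1]>110)&(h[...,2]>140)&(h[...,0]>12)&(h[...,0]<35)).astype(np.uint8)
n,l,st,ce=cv2.connectedComponentsWithStats(m)
for i in range(1,n):
    if st[i][4]>15:print(st[i],ce[i])
print('expected head col',proj(C,np.r_[590.4+29*np.cos(2.918),-170.2+29*np.sin(2.918),92]))
E
```

```text
[  4.45953393  -0.1368958  -18.8475729 ] [0.20038731 1.10939745 0.05328641] [-3.13917126  0.00413519  2.91760487]
bottle 0
flask 0
beaker 74
[307 236  30  30 682] [321.09090909 250.59677419]
expected head col [321.80897761 252.48223476]
```

```bash
python3 - <<'E'
from h import *
I=cv2.imread('pics/top9.png');A=np.load('top0.npy')
d=cv2.absdiff(I,A).max(2)[190:245,465:520]>40;y,x=np.nonzero(d);print(x.min()+465,x.max()+465,y.min()+190,y.max()+190,I[190:245,465:520][d].mean(0),A[190:245,465:520][d].mean(0))
J=ctrl.get_image("scene");B=np.load('scene0.npy')
for n,(x,y) in dict(bottle=(268,285),flask=(440,352),beaker=(198,208)).items():print(n,int((cv2.absdiff(J,B)[y-22:y+22,x-18:x+18].max(2)>40).sum()))
g=lambda Z:cv2.cvtColor(Z[195:240,470:515],6).astype(np.float32)
print(cv2.phaseCorrelate(g(A),g(I)))
s=ctrl.read_state();print(s['force'],s['clock'])
E
```

```text
465 497 195 244 [187.45252226 210.4421365  220.56824926] [58.09643917 57.08902077 55.54154303]
bottle 0
flask 0
beaker 0
((0.8718867203329737, 0.2943379517556082), 0.5177246392803427)
[-4.62161749 -0.58823395 19.26150088] 20.05
```

The beaker hasn't moved in the scene view; the arm simply overlaps it in the top view. The washer is on its stop with 19 N pressing, so I'm handing the job in.

```bash
python3 -c "
from cell import ctrl
print(ctrl.finish_job())"
```

```text
the job is handed in; nothing more can be done
None
```

I turned the shaft until its flat faced the key rest, fitted the collar with its screw over the flat, and handed the job in at about 20 s with the gripper still pressing the collar onto the fully compressed washer (about 19 N); the hand-in gave no verdict.

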